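# Seat a culture bottle in its holder and screw the cap snug

## Robot

A 6-joint arm with a two-finger parallel gripper is mounted at the origin on the work surface; the furniture and walls round the work are solid. World frame = base frame: x ahead of the robot, y to its left, z up, the work surface at z = 0. Lengths are in m, angles in rad, forces in N, time in s.
With the tool pointing down it reaches from about 0.3 to 0.775 m from the base axis. Payload 14.6 kg.
Tool frame: the origin (TCP) lies at the very end of the fingers, on their centre line; the grasp point (between the pads) lies 19 mm behind it; z points along the fingers, y is the line along which they close (so a half turn about z gives the same grasp; the last joint's range is limited). The gripper opens to 94 mm and grips with 3 to 60 N. Pads are 16 mm wide; open, the fingers measure 119 mm over their backs; the gripper's body (75 mm by 177 mm) begins 78 mm behind the grasp point.
Start: joints at [-1.181, 0.3, 1.521, -0, 1.321, -0.067], TCP at [0.243, -0.494, 0.167] pointing down, gripper open.
Joint ranges: [-3.03, 3.03], [-0.79, 2.21], [0.23, 2.52], [-1.04, 4.18], [0, 3.07], [-2.55, 2.55]. Speed limits (rad/s): [2.22, 2.22, 2.57, 3.14, 3.14, 3.14].

## Interface

Orientations are given as a unit quaternion [w, x, y, z].
In Python, from station import env, read_camera, get_calibration gives the robot as it stands. Calls block until the motion is done:
- env.reach(position, orientation): joint-space move of the TCP to a pose.
- env.move_straight(position, ori=None, v=0.15, threshold=None): straight line of the TCP; ori=None keeps the orientation; v is the mean speed in m/s. With threshold (N) it stops when the force on the tool has changed by that much, and returns True; else False.
- env.move_joints(angles): joint-space move.
- env.ungrasp() and env.clamp(f_grip=None): open the fingers fully, or close them until they stop; f_grip is the grip in N (None keeps the last).
- env.dwell(seconds).
- env.inverse_kinematics(position, orientation): joint angles nearest the present ones, or None.
- env.get_state(): the state.
- read_camera(name): name is "scene" or "top" or "wrist"; returns the picture (384x512x3 uint8, red, green, blue); there is no depth.
- get_calibration(name): a dict with "mtx" (3x3 intrinsics, pixels), "world_from_camera" (4x4, takes a point from camera to world coordinates); the wrist camera has in their place "mount" (4x4, takes a point from camera to tool coordinates, whose origin is the TCP and whose axes are the flange's). Camera axes: x right, y down, z forward; pixel columns grow to the right and rows downward; lengths in m; the calibration is good to about 2 mm. A picture is of the moment at which its call begins: read the wrist's pose just before it. get_calibration takes no time and is no camera call.
A pose or a line that the arm cannot do raises env.IKError and nothing moves.
- env.job_done(): hands the job in; it is judged then, once.
The state is a dict: "time_s": time; "q": joint angles; "joint_vel": joint speeds; "tau": joint torques, N m; "ee_pos": TCP position; "tcp_rot": TCP orientation; "ft_force": force on the tool from outside, world axes, zero at the start; "moment": the same for the moment, N m; "opening": finger opening in m; "gripper_force": force on a finger pad.
Only numpy, scipy, OpenCV 4.12 (cv2) and the standard library are available. Lean on these libraries where they do the work, as an engineer would, in place of code of your own. Each camera call takes 0.05 s, during which the arm holds its last target. There are 200 camera calls.

## Task

Set the square culture bottle upright, fully down in the square socket of the bottle holder. Then, with the bottle standing in the holder, screw its loose cap clockwise until you feel it go snug on its seal, and stop there without overtightening: about half a newton-metre is right. Work gently, leave the bottle standing in the holder and do not push the other things about.

Things in the scene. Friction and masses are not known exactly. Their poses are not given: they have to be found in the camera images.
- flask_mid (a point): The square culture bottle, clear, 42 x 42 mm and 89 mm tall with its cap, standing loose on the table; about 0.12 kg. The point is its centre, 44.5 mm above its base; z up, x and y normal to its flat sides. Its flat sides run up to 48 mm above the base, can be gripped across, then slope in to the neck below the cap (corners 15 mm from the axis at 70 mm).
- cap_mid (a point): Centre of the bottle's round ribbed screw cap (32 mm across, 70 to 89 mm above the base); the frame stays with the bottle. The cap is on its thread, 0.7 to 2.2 rad loose, closes clockwise from above, turns at 0.05 N m (joint flask_cap: turn left to the seal). At the seal it takes 0.42 N m, then 1 N m more per rad (joint flask_seal: turn past contact): snug is 0.46 to 0.80 N m while turning (at rest up to 0.2 less). It stays as left.
- holder: The bottle holder, fixed to the table: a grey block 78 x 78 mm, its top 26 mm above the table, on a steel flange 116 x 92 mm, 8 mm thick. A square socket, 45 x 45 mm and 16 mm deep with a chamfered mouth, lies in its middle, its sides along the holder's x and y; it keeps the bottle from turning, with about 0.07 rad of play either way. Origin: middle of the underside, z up.
- socket_floor (a point): Middle of the socket's floor, 10 mm above the table and 16 mm below the socket's mouth; the bottle's base rests here when fully down.
Mind the look-alikes: they are no part of the job. Leave any turquoise or yellow look-alike of the part that bears flask_mid alone.

How it is judged:
By the outcome, as a careful person would: the job done as asked, in the order asked, and still so for the second after the job is handed in, with the robot touching nothing.
It also fails if it takes over 72 s, if anything falls off the work surface, if the arm or the gripper's body presses on something with over 40 N, if the wrist force passes 120 N, or if a joint passes its speed limit or range.

## Working session

There is one attempt and no reset: what is moved stays moved. The work goes in short steps, each a Python script; the robot and the scene stay as the last script left them, time stands still between calls to the robot, and variables do not carry over. Pictures are saved under pics/ and viewed, at most 10 in all, crops included, and the job is handed in when it is done.

```bash
ls; mkdir -p pics; python3 - <<'E'
from station import env, read_camera, get_calibration
import cv2, numpy as np
for n in ("scene","top"):
    im=read_camera(n); cv2.imwrite(f"pics/{n}0.png",im[:,:,::-1])
    c=get_calibration(n); print(n,np.round(c["mtx"],1).tolist(),np.round(c["world_from_camera"],3).tolist())
print(np.round(get_calibration("wrist")["mount"],3).tolist(),get_calibration("wrist")["mtx"].tolist())
print(env.get_state())
E
```

```text
pics
scene [[460.4, 0.0, 248.6], [0.0, 460.4, 192.0], [0.0, 0.0, 1.0]] [[-0.613, -0.299, 0.732, -0.179], [-0.79, 0.244, -0.562, 0.518], [-0.011, -0.922, -0.386, 0.437], [0.0, 0.0, 0.0, 1.0]]
top [[356.1, 0.0, 256.5], [0.0, 356.1, 186.7], [0.0, 0.0, 1.0]] [[0.029, -0.989, 0.145, 0.385], [-0.999, -0.031, -0.01, 0.022], [0.015, -0.145, -0.989, 0.912], [0.0, 0.0, 0.0, 1.0]]
[[-0.001, -0.958, -0.286, 0.083], [1.0, -0.001, 0.0, -0.0], [-0.001, -0.286, 0.958, -0.219], [0.0, 0.0, 0.0, 1.0]] [[305.763608591195, 0.0, 256.9300332106307], [0.0, 305.763608591195, 195.4434547858002], [0.0, 0.0, 1.0]]
{'time_s': 0.1, 'q': array([-1.18063861e+00,  3.00422792e-01,  1.52149299e+00, -6.45413720e-06,
        1.32069090e+00, -6.65863635e-02]), 'joint_vel': array([-4.14220273e-04, -6.13043357e-05, -2.65407497e-03,  1.98847837e-04,
        3.67968441e-04,  2.03299749e-04]), 'tau': array([ 1.12373880e-04, -5.32649803e+01, -3.53286982e+01,  7.09134294e-02,
        2.35031551e-02, -6.44852798e-05]), 'ee_pos': array([ 0.24246794, -0.493377  ,  0.16615011]), 'tcp_rot': array([-4.99891410e-04,  9.74035937e-01,  2.26392881e-01, -8.47559848e-05]), 'ft_force': array([ 0.60465073, -0.18500624, -0.2690368 ]), 'moment': array([ 0.03713526, -0.01781591, -0.02283846]), 'gripper_force': 0.0, 'opening': 0.09382080918530392}
```

View pics/scene0.png

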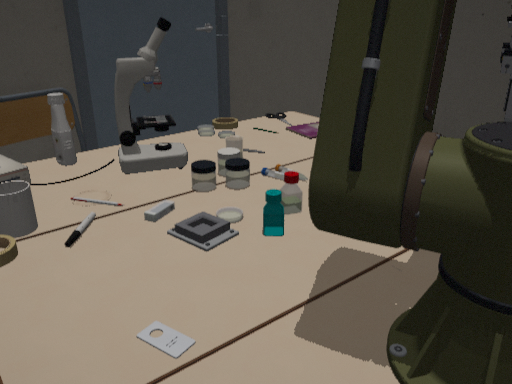

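View pics/top0.png

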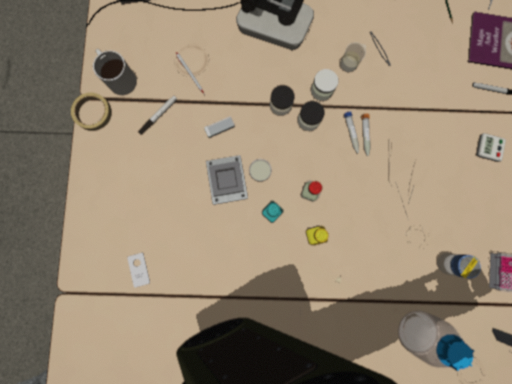

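Scene picture: clear bottle with a red cap at (291,192), turquoise look-alike at (274,213), holder at (203,229). Top picture: clear/red at (312,189), turquoise at (272,211), yellow at (317,235), holder at (227,180). The clear bottle with the red cap fits the description, because the other two are the coloured look-alikes. I'll confirm with one enlarged crop.

```bash
python3 - <<'E'
import cv2
im=cv2.imread("pics/top0.png")
c=im[145:255,195:345]; cv2.imwrite("pics/crop1.png",cv2.resize(c,None,fx=5,fy=5,interpolation=cv2.INTER_CUBIC))
E
```

```text
(no output)
```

View pics/crop1.png

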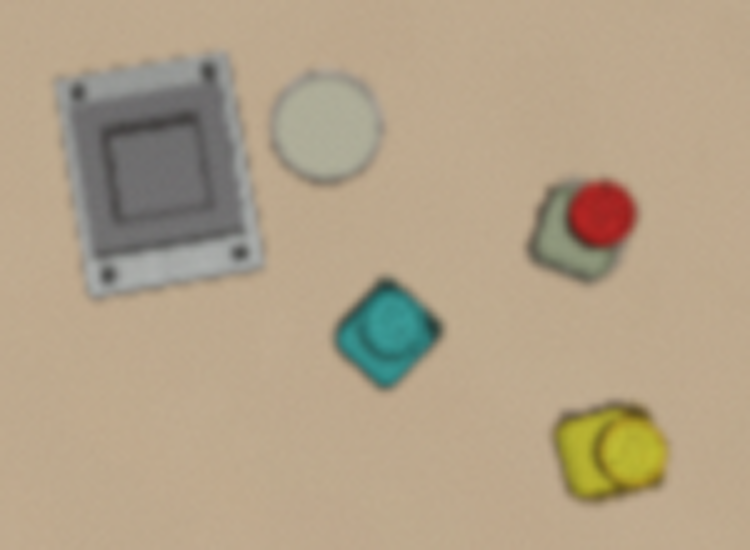

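The crop confirms it: clear body with a red cap at crop (603,214), holder flange corners at (58,75), (228,52), (265,268), (92,298). Next I'll compute positions and take a wrist view.

```bash
cat > h.py <<'E'
from station import env, read_camera, get_calibration
import cv2, numpy as np
from scipy.spatial.transform import Rotation as R
def down(yaw):  # tool z down, tool x at world angle yaw (tool y = yaw-90deg)
    c,s=np.cos(yaw),np.sin(yaw)
    q=R.from_matrix(np.array([[c,s,0],[s,-c,0],[0,0,-1]])).as_quat()
    return [q[3],q[0],q[1],q[2]]
def T_tool():
    s=env.get_state(); w,x,y,z=s["tcp_rot"]; T=np.eye(4)
    T[:3,:3]=R.from_quat([x,y,z,w]).as_matrix(); T[:3,3]=s["ee_pos"]; return T
def ray(uv,z,K,T):
    d=T[:3,:3]@np.linalg.solve(K,[uv[0],uv[1],1]); o=T[:3,3]
    return o+d*(z-o[2])/d[2]
def proj(p,K,T):
    c=T[:3,:3].T@(np.asarray(p)-T[:3,3]); return (K@c)[:2]/c[2]
def st():
    s=env.get_state(); print("t%.1f"%s["time_s"],np.round(s["ee_pos"],4),"q",np.round(s["q"],3),"F",np.round(s["ft_force"],2),"M",np.round(s["moment"],3),"op %.4f g %.1f"%(s["opening"],s["gripper_force"])); return s
E
python3 - <<'E'
from h import *
c=get_calibration("top"); K,T=c["mtx"],c["world_from_camera"]
f=lambda u,v,z: ray((195+u/5-.4,145+v/5-.4),z,K,T)
print("cap",f(603,214,.089))
H=np.array([f(*p,.008) for p in [(58,75),(228,52),(265,268),(92,298)]]); print(H.round(3),H.mean(0))
print("sides",np.linalg.norm(H-np.roll(H,-1,0),axis=1))
print("turq",f(390,325,.089),"yel",f(632,453,.089),"dish",f(327,127,.01))
print("botfloor",f(533,248,.0),f(588,280,0))
b=f(603,214,.089); h=H.mean(0)
m=(b+h)/2
# camera sits 0.083 along tool x; view tilts to -tool x
env.reach([m[0]-.02,m[1],.20],down(0.0)); st()
Tt=T_tool(); im=read_camera("wrist"); w=get_calibration("wrist"); np.save("Tw1.npy",Tt@w["mount"])
cv2.imwrite("pics/w1.png",im[:,:,::-1])
E
```

```text
cap [ 0.50793101 -0.12420199  0.089     ]
[[0.584 0.145 0.008]
 [0.599 0.057 0.008]
 [0.487 0.034 0.008]
 [0.469 0.122 0.008]] [0.53457098 0.08933419 0.008     ]
sides [0.08875859 0.11451579 0.08923382 0.1174595 ]
turq [ 0.45287339 -0.02566386  0.089     ] yel [ 0.39744912 -0.1381532   0.089     ] dish [0.56059793 0.00460534 0.01      ]
botfloor [ 0.50236065 -0.10382653  0.        ] [ 0.48661605 -0.13242534  0.        ]
t2.1 [ 0.5012 -0.018   0.1999] q [-0.109  0.166  1.607 -0.     1.368  1.462] F [-0.55  0.25 -0.11] M [ 0.099  0.01  -0.034] op 0.0939 g 0.0
```

View pics/w1.png

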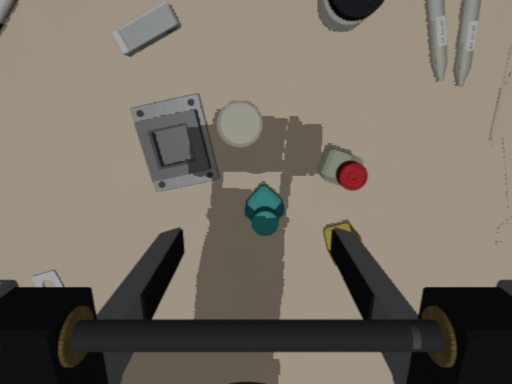

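The wrist picture shows the clear/red bottle at (345,170), holder at (175,143), turquoise at (264,210) and yellow at (340,237), which agrees with the top view. Next, close overhead looks at the bottle and the socket.

```bash
python3 - <<'E'
from h import *
w=get_calibration("wrist"); out=[]
for n,p in (("b",[.508,-.124,.03]),("h",[.5346,.0893,.026])):
    env.reach([p[0]-.083,p[1],.15],down(0.0)); env.dwell(.3)
    T=T_tool()@w["mount"]; im=read_camera("wrist")[:,:,::-1]; np.save(f"T_{n}.npy",T)
    u,v=proj(p,w["mtx"],T); x0,y0=max(0,int(u)-66),max(0,int(v)-66); print(n,u,v,x0,y0,T[:3,3])
    out.append(cv2.resize(im[y0:y0+132,x0:x0+132],(396,396),interpolation=cv2.INTER_CUBIC)); cv2.imwrite(f"pics/raw_{n}.png",im)
cv2.imwrite("pics/close.png",np.hstack(out)); st()
E
```

```text
b 257.30405643728176 104.99008569644198 191 38 [ 0.50855463 -0.12348103  0.36939634]
h 255.95527132070063 104.63999190371295 189 38 [0.53485095 0.08835802 0.3692641 ]
t4.3 [0.4517 0.0887 0.15  ] q [ 0.114  0.115  1.785 -0.     1.242  1.686] F [ 0.41  0.26 -0.03] M [ 0.02  -0.029  0.011] op 0.0942 g 0.0
```

View pics/close.png

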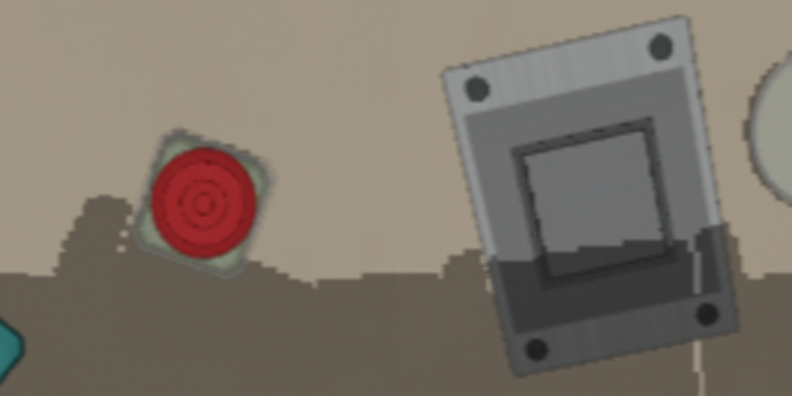

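```bash
python3 - <<'E'
from h import *
K=get_calibration("wrist")["mtx"]
def g(n,x0,pts,z):
    T=np.load(f"T_{n}.npy"); return np.array([ray((x0+(u+.5)/3-.5,38+(v+.5)/3-.5),z,K,T) for u,v in pts])[:,:2]
def yaws(P): 
    d=np.roll(P,-1,0)-P; a=np.arctan2(d[:,1],d[:,0]); return np.round((a+np.pi/4)%(np.pi/2)-np.pi/4,3), np.round(np.linalg.norm(d,axis=1),4)
print("cap",g("b",191,[(204,204)],.089))
P=g("b",191,[(172,126),(275,164),(234,279),(133,240)],.046); print("body",P.mean(0),yaws(P))
E1=g("b",191,[(185,131),(262,158),(272,180),(240,268)],.046); d=E1[1::2]-E1[::2]; print(np.arctan2(d[:,1],d[:,0]))
H=g("h",189-132,[(442,72),(687,15),(738,328),(517,377)],.008); print("flange",H.mean(0),yaws(H))
S=g("h",189-132,[(513,149),(652,118),(683,258),(547,287)],.026); print("mouth",S.mean(0),yaws(S))
S=g("h",189-132,[(466,116),(684,66),(720,292),(515,333)],.026); print("block",S.mean(0),yaws(S))
E
```

```text
cap [[ 0.50752575 -0.12510904]]
body [ 0.50758271 -0.12517317] (array([-0.334, -0.339, -0.361, -0.357]), array([0.0363, 0.04  , 0.0371, 0.039 ]))
[-1.88912133  2.79714446]
flange [0.53299288 0.08985636] (array([0.207, 0.201, 0.217, 0.211]), array([0.0905, 0.1139, 0.0894, 0.1148]))
mouth [0.53336385 0.08897524] (array([0.204, 0.245, 0.204, 0.227]), array([0.05  , 0.0493, 0.0509, 0.0493]))
block [0.53300257 0.08988896] (array([0.207, 0.194, 0.194, 0.195]), array([0.0775, 0.0783, 0.0775, 0.0773]))
```

```bash
python3 - <<'E'
from h import *
q=down(-.345+np.pi/2)
env.reach([.5076,-.1252,.14],q); st()
print(env.move_straight([.5076,-.1252,.021],q,v=.08,threshold=6)); st()
env.clamp(15); st()
env.move_straight([.5076,-.1252,.125],v=.08); st()
q2=down(.205+np.pi/2)
env.move_straight([.533,.0897,.125],q2,v=.1); env.dwell(.3); st()
im=read_camera("wrist"); cv2.imwrite("pics/held.png",im[:,:,::-1]); np.save("T_held.npy",T_tool()@get_calibration("wrist")["mount"])
E
```

```text
t5.8 [ 0.5076 -0.1249  0.14  ] q [-0.311  0.263  1.632  0.     1.247  0.034] F [ 0.49 -0.18 -0.03] M [-0.059  0.023 -0.064] op 0.0941 g 0.0
False
t7.4 [ 0.5079 -0.1253  0.0214] q [-0.312  0.411  1.739  0.     0.991  0.033] F [0.6  1.12 0.27] M [ 0.018 -0.012  0.002] op 0.0942 g 0.0
t8.4 [ 0.5075 -0.1252  0.0209] q [-0.312  0.412  1.74   0.     0.991  0.033] F [-0.45 -0.19 -0.35] M [-0.082 -0.043  0.045] op 0.0309 g 13.7
t9.8 [ 0.5074 -0.1252  0.1245] q [-0.312  0.279  1.65   0.     1.214  0.033] F [ 0.27  0.37 -0.96] M [ 0.003 -0.041  0.025] op 0.0311 g 13.7
t12.4 [0.533  0.0896 0.125 ] q [ 0.099  0.316  1.6   -0.     1.226 -0.106] F [ 0.85  0.21 -1.27] M [-0.036 -0.067 -0.015] op 0.0311 g 13.7
```

View pics/held.png

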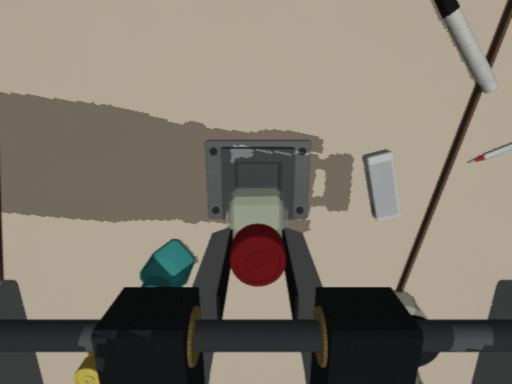

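The bottle is held upright: the cap rings at (258,262) are within a pixel of where they should be, and the socket at (257,175) lies square below. I'll lower it in with a force guard.

```bash
python3 - <<'E'
from h import *
env.move_straight([.533,.0897,.062],v=.08); st()
print(env.move_straight([.533,.0897,.031],v=.03,threshold=6)); st()
im=read_camera("scene")[160:260,150:290,::-1]; cv2.imwrite("pics/ins.png",cv2.resize(im,None,fx=5,fy=5,interpolation=cv2.INTER_CUBIC))
E
```

```text
t13.4 [0.5333 0.0897 0.0625] q [ 0.099  0.388  1.66  -0.     1.093 -0.106] F [ 0.15 -0.32 -0.47] M [ 0.003 -0.047 -0.006] op 0.0313 g 13.7
False
t14.6 [0.5331 0.0897 0.0311] q [ 0.099  0.431  1.683 -0.     1.028 -0.106] F [ 0.87 -0.19 -0.98] M [-0.067 -0.063  0.045] op 0.0311 g 13.7
```

View pics/ins.png

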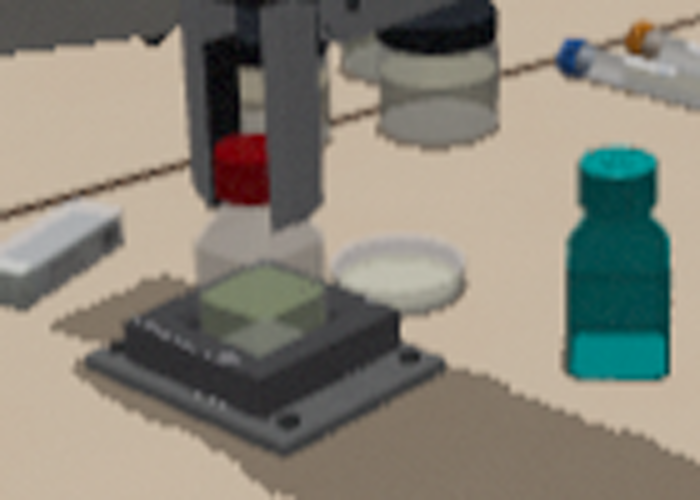

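The scene view doesn't agree with the state: the fingertips look to be near the cap's lower edge, and the 31 mm opening matches the cap. I'll check by projecting the model points.

```bash
python3 - <<'E'
from h import *
c=get_calibration("scene"); K,T=c["mtx"],c["world_from_camera"]
s=st()
def p(n,x): print(n,np.round((proj(x,K,T)-[150,160])*5))
e=s["ee_pos"]
p("tcp",e)
for z in(.01,.026,.058,.080,.099): p("axis z%.3f"%z,[e[0],e[1],z])
a=.205
for i,j in((1,1),(1,-1),(-1,-1),(-1,1)):
    v=np.array([np.cos(a)*39*i-np.sin(a)*39*j,np.sin(a)*39*i+np.cos(a)*39*j])/1000
    p("block",[.533+v[0],.0898+v[1],.026])
p("turq top",[.453,-.026,.089]);p("turq base",[.453,-.026,0])
im=read_camera("scene")[160:260,150:290,::-1]; cv2.imwrite("pics/ins2.png",cv2.resize(im,None,fx=5,fy=5,interpolation=cv2.INTER_CUBIC))
print(np.abs(im.astype(int)-cv2.resize(cv2.imread("pics/ins.png"),(140,100),interpolation=cv2.INTER_AREA)).mean())
E
```

```text
t14.7 [0.5331 0.0897 0.0311] q [ 0.099  0.431  1.683  0.     1.028 -0.106] F [-0.53 -0.04 -1.26] M [-0.06  -0.15   0.034] op 0.0308 g 13.7
tcp [260. 303.]
axis z0.010 [262. 350.]
axis z0.026 [260. 315.]
axis z0.058 [256. 242.]
axis z0.080 [253. 191.]
axis z0.099 [251. 146.]
block [121. 321.]
block [262. 257.]
block [398. 309.]
block [258. 380.]
turq top [612. 159.]
turq base [610. 360.]
1.3961666666666666
```

The bottle itself is at the seated height: cap top at row ~148 against 146 predicted. The fingertips are about 40 mm shorter than documented and hold the cap at its middle, so the same height suits the screwing. I'll press gently to confirm it's seated, release, wind back joint 6 and re-grip the cap.

```bash
python3 - <<'E'
from h import *
print(env.move_straight([.533,.0897,.026],v=.02,threshold=4)); s=st()
env.ungrasp(); st()
q=env.get_state()["q"].copy(); q[5]=-2.3; env.move_joints(q); st()
env.move_straight([.533,.0897,.031],v=.05)
env.dwell(.3)
im=read_camera("scene")[160:260,150:290,::-1]; cv2.imwrite("pics/rel.png",cv2.resize(im,None,fx=5,fy=5,interpolation=cv2.INTER_CUBIC))
E
```

```text
True
t14.9 [0.5334 0.0897 0.0307] q [ 0.099  0.432  1.683 -0.     1.027 -0.106] F [-4.72 -0.88  9.23] M [-0.066  0.77   0.025] op 0.0313 g 15.7
t16.0 [0.533  0.0897 0.0298] q [ 0.099  0.433  1.683 -0.     1.026 -0.106] F [-0.53  0.2  -0.14] M [ 0.021 -0.094 -0.027] op 0.0941 g 0.0
t17.9 [0.533  0.0897 0.0298] q [ 0.099  0.433  1.683 -0.     1.026 -2.299] F [0.13 0.41 0.64] M [ 0.092 -0.121 -0.026] op 0.0942 g 0.0
```

View pics/rel.png

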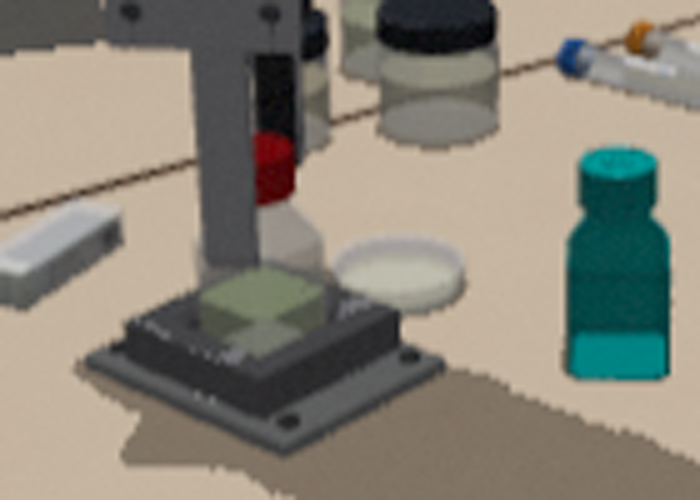

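The bottle is seated: contact at 9 N with the base at 9.8 mm against the 10 mm floor, and it stands upright with the cap at (272,165). Next I'll screw the cap in monitored steps.

```bash
cat > turn.py <<'E'
from h import *
def mz(n=5):
    v=[]
    for _ in range(n): env.dwell(.02); v.append(env.get_state()["moment"][2])
    return np.mean(v)
E
python3 - <<'E'
from turn import *
b=mz(8); env.clamp(45); st(); print("base",b,"clamped",mz(8))
q=env.get_state()["q"].copy(); q0=q.copy()
for i in range(26):
    q[5]+=.1; env.move_joints(q); m=mz(4)-b; print("%.2f %.3f"%(q[5]-q0[5],m),end=" | ")
    if m>.2 or env.get_state()["time_s"]>45: break
print(); st()
E
```

```text
t19.6 [0.5329 0.0897 0.0309] q [ 0.099  0.431  1.683 -0.     1.028 -2.3  ] F [-0.76 -0.06  0.26] M [ 0.092 -0.114  0.004] op 0.0363 g 39.8
base 0.020002350030516914 clamped -0.005240141140941476
0.10 -0.032 | 0.20 -0.065 | 0.30 -0.080 | 0.40 -0.119 | 0.50 -0.130 | 0.60 -0.070 | 0.70 -0.094 | 0.80 0.163 | 0.90 0.479 | 
t22.6 [0.5339 0.0902 0.0322] q [ 0.1    0.43   1.681  0.     1.028 -1.404] F [-1.07  2.95 11.49] M [ 0.628 -0.039  0.535] op 0.0303 g 46.9
```

At the diagonal start angle the 36 mm opening shows the fingertips caught the bottle's sloping shoulder corners, not just the cap, so that moment isn't the seal. I'll release, raise 11 mm so that only the cap is gripped, and retry.

```bash
python3 - <<'E'
from turn import *
env.ungrasp(); st()
env.move_straight([.533,.0897,.042],v=.05)
q=env.get_state()["q"].copy(); q[5]=-2.3; env.move_joints(q); st()
b=mz(8); env.clamp(45); st(); print("base",b,"clamped",mz(8))
q=env.get_state()["q"].copy(); q0=q.copy()
for i in range(26):
    q[5]+=.1; env.move_joints(q); m=mz(4)-b; s=env.get_state(); print("%.2f %.3f op%.4f Fz%.1f"%(q[5]-q0[5],m,s["opening"],s["ft_force"][2]),end=" | ")
    if m>.2 or s["time_s"]>45 or s["opening"]>.034: break
print(); st()
E
```

```text
t23.6 [0.533  0.0897 0.0309] q [ 0.099  0.431  1.683 -0.     1.028 -1.4  ] F [-0.41 -0.87  0.31] M [ 0.044 -0.11   0.043] op 0.0941 g 0.0
t24.9 [0.5332 0.0897 0.0424] q [ 0.099  0.415  1.675 -0.     1.051 -2.298] F [-0.17  0.05  0.89] M [ 0.113 -0.075  0.039] op 0.0940 g 0.0
t26.0 [0.5333 0.0897 0.0425] q [ 0.099  0.415  1.675 -0.     1.051 -2.3  ] F [-0.45 -0.65  0.32] M [ 0.005 -0.13   0.053] op 0.0292 g 44.9
base 0.011343904080241834 clamped 0.05686440194351382
0.10 -0.060 op0.0298 Fz0.4 | 0.20 -0.037 op0.0298 Fz-0.2 | 0.30 -0.033 op0.0299 Fz-0.3 | 0.40 -0.007 op0.0298 Fz-0.4 | 0.50 -0.009 op0.0296 Fz-1.0 | 0.60 0.001 op0.0297 Fz-1.0 | 0.70 0.016 op0.0294 Fz-1.4 | 0.80 0.009 op0.0294 Fz-0.7 | 0.90 -0.020 op0.0295 Fz-0.7 | 1.00 -0.027 op0.0299 Fz-0.7 | 1.10 -0.028 op0.0300 Fz-1.2 | 1.20 -0.004 op0.0298 Fz-0.9 | 1.30 0.207 op0.0295 Fz0.4 | 
t30.3 [0.5333 0.0897 0.0425] q [ 0.099  0.415  1.675 -0.     1.051 -1.005] F [-1.6   1.16  0.37] M [0.315 0.166 0.238] op 0.0295 g 44.9
```

```bash
python3 - <<'E'
from turn import *
b=.011; q=env.get_state()["q"].copy(); q[5]=-1.0; a0=-2.3
print("start %.3f"%(mz(6)-b))
for i in range(4):
    q[5]+=.03; env.move_joints(q); v=env.get_state()["moment"][2]-b; m=mz(8)-b; s=env.get_state(); print("%.2f inst %.3f rest %.3f actual q6 %.4f op%.4f"%(q[5]-a0,v,m,s["q"][5],s["opening"]))
    if m>.42: break
st()
E
```

```text
start 0.210
1.33 inst 0.333 rest 0.362 actual q6 -0.9712 op0.0297
1.36 inst 0.390 rest 0.386 actual q6 -0.9408 op0.0297
1.39 inst 0.443 rest 0.405 actual q6 -0.9108 op0.0293
1.42 inst 0.445 rest 0.456 actual q6 -0.8808 op0.0299
t31.9 [0.5333 0.0897 0.0425] q [ 0.099  0.415  1.675 -0.     1.051 -0.881] F [-0.56  1.67  1.47] M [0.492 0.106 0.43 ] op 0.0299 g 44.9
```

The knee is at ~1.32 rad and then rises about 1 N·m/rad, so this is the seal. I'll turn slightly further, to ~0.58 N·m, then release and retreat.

```bash
python3 - <<'E'
from turn import *
b=.011; q=env.get_state()["q"].copy(); q[5]=-.88
for i in range(2):
    q[5]+=.035; env.move_joints(q); print("inst %.3f rest %.3f"%(env.get_state()["moment"][2]-b,mz(8)-b))
env.ungrasp(); st()
p=env.get_state()["ee_pos"]; env.move_straight([p[0],p[1],.18],v=.1); st()
env.move_straight([p[0]-.083,p[1],.18],down(0.0),v=.12); env.dwell(.3)
T=T_tool()@get_calibration("wrist")["mount"]; im=read_camera("wrist")[:,:,::-1]; s=read_camera("scene")[160:260,150:290,::-1]
K=get_calibration("wrist")["mtx"]; print("cap expected",proj([.533,.0897,.099],K,T))
cv2.imwrite("pics/fin.png",np.hstack([cv2.resize(s,(420,300),interpolation=cv2.INTER_CUBIC),cv2.resize(im[30:180,160:350],(380,300),interpolation=cv2.INTER_CUBIC)])); st()
E
```

```text
inst 0.487 rest 0.450
inst 0.490 rest 0.471
t33.8 [0.5333 0.0897 0.0425] q [ 0.099  0.415  1.675 -0.     1.051 -0.81 ] F [-0.2   0.39 -0.52] M [ 0.053 -0.124 -0.028] op 0.0944 g 0.0
t35.3 [0.5331 0.0897 0.1794] q [ 0.099  0.269  1.53  -0.     1.342 -0.81 ] F [-0.13  0.32 -0.1 ] M [ 0.015 -0.139 -0.008] op 0.0939 g 0.0
cap expected [256.78001648 104.84173635]
t38.3 [0.4503 0.0897 0.18  ] q [0.117 0.084 1.746 0.    1.311 1.688] F [0.51 0.28 0.13] M [ 0.063 -0.005 -0.016] op 0.0935 g 0.0
```

View pics/fin.png

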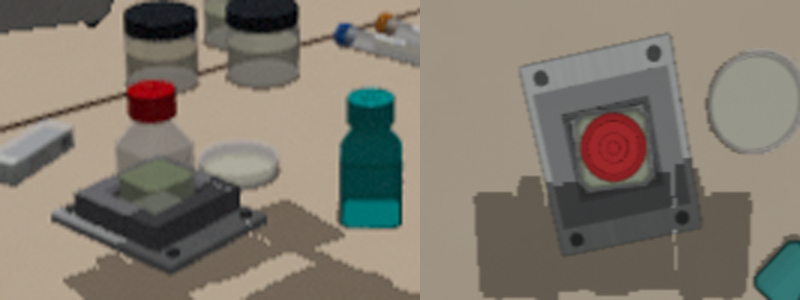

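The bottle stands square and fully down in the holder, with the cap at (612,147) in the composite where expected. The last readings flattened at ~0.49 N·m, so the grip may have slipped a little. I'll check with a firmer grip and a fresh zero.

```bash
python3 - <<'E'
from turn import *
p=[.5332,.0897]
q=env.get_state()["q"].copy(); 
yaw=0.099+.85+np.pi/2
env.reach([*p,.15],down(yaw)); env.move_straight([*p,.0425],v=.1,threshold=8); env.dwell(.2); st()
b=mz(20); env.clamp(60); c=mz(8)-b; q=env.get_state()["q"].copy(); print("b %.3f clamped %.3f"%(b,c)); st()
for i in range(9):
    q[5]+=.03; env.move_joints(q); v=env.get_state()["moment"][2]-b; m=mz(10)-b; print("%.2f inst %.3f rest %.3f"%(.03*(i+1),v,m))
    if m>.53: break
st()
E
```

```text
t41.9 [0.5334 0.0897 0.0429] q [ 0.099  0.415  1.674 -0.     1.052 -0.85 ] F [ 0.37 -0.43 -0.73] M [ 0.04  -0.156 -0.028] op 0.0945 g 0.0
b 0.007 clamped -0.003
t43.4 [0.5332 0.0897 0.0425] q [ 0.099  0.415  1.674  0.     1.052 -0.85 ] F [-0.15  0.7   0.59] M [ 0.019 -0.166 -0.   ] op 0.0293 g 59.9
0.03 inst 0.050 rest 0.078
0.06 inst 0.445 rest 0.431
0.09 inst 0.471 rest 0.522
0.12 inst 0.590 rest 0.536
t45.0 [0.5332 0.0897 0.0425] q [ 0.099  0.415  1.674  0.     1.052 -0.731] F [ 1.15  2.1  -0.88] M [ 0.453 -0.343  0.571] op 0.0297 g 59.9
```

The cap now holds ~0.54 N·m at rest and ~0.59 while turning, which is inside the window. Release, retreat and hand in.

```bash
python3 - <<'E'
from turn import *
env.ungrasp(); p=env.get_state()["ee_pos"]; env.move_straight([p[0],p[1],.2],v=.1); st()
im=read_camera("top"); a=cv2.cvtColor(im[150:215,195:300],cv2.COLOR_RGB2HSV)
im=read_camera("scene")[160:260,150:290]; r=(im[:,:,0]>120)&(im[:,:,1]<60); v,u=np.nonzero(r); print("red cap scene crop px",5*u.mean(),5*v.mean(),r.sum())
c=get_calibration("scene"); print("expected",(proj([.533,.0897,.0895],c["mtx"],c["world_from_camera"])-[150,160])*5)
print(env.job_done())
E
```

```text
t47.9 [0.533  0.0897 0.1995] q [ 0.099  0.256  1.501 -0.     1.386 -0.73 ] F [ 0.31  0.27 -0.4 ] M [-0.009 -0.143  0.006] op 0.0939 g 0.0
red cap scene crop px nan nan 0
expected [252.23391048 168.52472841]
the job is handed in; nothing more can be done
None<stdin>:4: RuntimeWarning: Mean of empty slice.
  ret = ret.dtype.type(ret / rcount)
```

I handed the job in at about 48 s: the bottle went fully down in the socket (contact at the floor height, confirmed upright in pictures taken before the last re-grip) and the cap was tightened to about 0.54 N·m at rest, 0.59 just after the last step; my final automatic check for the red cap found no red pixels, so how the bottle stood after the last release is unconfirmed.

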